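# Chock the can and open the sloping can tray

## Task

Slide the wooden wedge, thin end first, up the sloping tray and through the gate's arch, and push it firmly but gently (about 10 N, never over 15) against the low side of the lying can without bearing down on the tray, until the can is pinched tight against the back stop; hold that push for a moment and let go, leaving the wedge there. Then pull the gate up to the top of its travel and let go, so that the tray is open and the wedge alone keeps the can from rolling down. Do not handle the can itself and leave the things on the rack alone.

Things in the scene. Friction and masses are not known exactly. Their poses are not given: they have to be found in the camera images.
- wedge: Loose plain wooden chock, 0.1 kg, on the shelf, thin end roughly away from the robot. Origin on its underside; x along it to the thin end, y across, z up. Runs from x = -74 to +50 mm, 36 wide. Thin end at x = +50, 1.5 thick; from there the top climbs at 42 degrees to 30 mm height at x = +18, stays 30 high back to x = +6; behind that a 12 mm thick deck to x = -74.
- wedge_post (a point): Middle of the top of the wedge's upright grip post, at x = -58, z = 62 mm in the wedge's frame. The post rises from the deck and is 26 mm long along the wedge and 20 mm wide across it.
- tray: Fixed white plastic tray, floor sloping 7 degrees down towards the robot. Origin on the shelf below the can's starting centre; x horizontal to the uphill side, y across, z up. Floor 132 mm wide, from x = -175 (open low end, no lip) to +84. From x = -60 uphill: side walls 18 mm above the floor, 112 between them; gate guide posts at x = -57 to -20, |y| = 56 to 66, 115 high.
- tray_floor (a point): Point on the floor's upper surface at tray x = 0, y = 0, 30 mm above the shelf; its x axis points up the slope, its z axis square out of the floor. Uphill of the can stands a stiff back stop, set differently each time: the can has 2 to 24 mm of free uphill roll, where the push is small (1 to 4 N); it rises steeply at the stop. Bearing down on the floor adds drag that never reaches the can.
- can: Steel food can with a paper band, 66 mm diameter, 100 mm long, 0.35 to 0.55 kg, lying across the tray, free to roll. Origin at its centre, y along its axis. It starts against the gate, centre near tray x = 0, y = 0, z = 63 mm. When the wedge touches it, the wedge's thin end is about 11 mm downhill of the can's line of contact with the floor, along the slope.
- gate (a joint): Height of the sliding gate in m: 0 down (start), 0.080 top. It slides straight up (world z) with 3 to 5 N of drag and stays where left. An upright arch at tray x = -43 to -33 mm: two legs at |y| = 34 to 46 block the can; the opening between them is 68 mm wide up to 74 mm above the shelf (the wedge passes); the beam spans z = 74 to 100. The can passes under only if it is up 68 mm or more.
- gate_tab (a point): Middle of the top edge of the gate's lifting tab, 141 mm above the shelf while the gate is down; the tab is an upright plate 10 mm thick along tray x, 24 mm wide along tray y, and stands 41 mm above the beam.
- rack: Fixed white three-tier rack beside the tray, 130 x 170 mm, 185 mm high, origin under its centre; leave it alone.
- salt_shaker: Bystander: empty glass salt shaker, 57 mm high, on the rack's lowest tier; origin under its centre.
- tea_infuser: Bystander: steel tea infuser ball, 42 mm diameter, 51 mm high, on the middle tier; origin under its centre.
- tulip_magnet: Bystander: red ceramic tulip magnet, 80 mm long, 8 mm thick, lying on the top tier; origin on its underside.
Not all that is in view belongs to the job. Of the things that look like the wedge, take the one that is farthest to the robot's left at the start. Leave any blue or red look-alike of the can alone.

How it is judged (in metres and radians):
On the way, in this order (a step that is already met when the one before it is completed fails the run):
1. With the gate down, the wedge is pressed against the can with over 4 N for 0.3 s (contact force between wedge and can above 4 N and value of joint gate below 0.01 m), for 0.3 s.
2. The gate is raised at least 68 mm (value of joint gate above 0.068 m), for 0.2 s.
At the end, for the whole second after the job is handed in: The gate stands at least 68 mm up; the wedge lies flat in the tray (within 12 degrees of level, within 16 mm of the tray's middle line) and bears on the can; the can rests between 3 mm downhill and 30 mm uphill of where it started; both are at rest (value of joint gate above 0.068 m and contact force between wedge and can above 0.2 N and x of can in the frame of tray between -0.003 and 0.03 m and linear speed of each of can, wedge below 0.01 m/s and angle between wedge's own z axis and vertical below 0.22 rad and y of wedge in the frame of tray between -0.016 and 0.016 m); the robot touches nothing.
It fails at once if The wedge squeezes the can with more than 18 N (contact force between wedge and can above 18 N).
It fails at once if The can rolls away: its centre more than 6 mm downhill of, or 35 mm from, its starting place (x of can in the frame of tray below -0.006 m or distance of can from where it was at the start of the episode above 0.035 m).
It fails at once if The can is pushed or held by the fingers (over 3 N) (contact force between the fingers and can above 3 N).
It fails at once if While pressed against the can, the wedge bears down on the tray with more than 22 N (contact force between wedge and tray above 22 N and contact force between wedge and can above 1 N).
It fails at once if The salt shaker, tea infuser or tulip magnet is moved by more than 20 mm (distance of any of salt_shaker, tea_infuser, tulip_magnet from where it was at the start of the episode above 0.02 m).
It also fails if it takes over 69 s, if anything falls off the work surface, if the arm or the gripper's body presses on something with over 40 N, if the wrist force passes 120 N, or if a joint passes its speed limit or range.

## Robot

A 6-joint arm with a two-finger parallel gripper is mounted at the origin on the work surface. World frame = base frame: x ahead of the robot, y to its left, z up, the work surface at z = 0. Lengths are in mm, angles in rad, forces in N, time in s.
With the tool pointing down it reaches from about 250 to 775 mm from the base axis. Payload 4 kg.
Tool frame: the origin (TCP) lies on the centre line of the jaws, within the pads' length; the fingertips stand 25 mm ahead of it and the grasp point (between the pads) lies 6 mm ahead of it; z points along the fingers, y is the direction in which the jaws open and shut (so a half turn about z gives the same grasp; the last joint's range is limited). The gripper opens to 85 mm and grips with 20 to 120 N. Pads are 22 mm wide; open, the fingers measure 114 mm over their backs; the gripper's body (76 mm by 85 mm) begins 54 mm behind the grasp point. The pads swing forward as they close: fully open they stand 13 mm farther back than shut.
Start: joints at [1.013, 0.087, 1.371, -0, 1.684, -0.103], TCP at [241.615, 494.102, 256.341] pointing down, gripper open.
Joint ranges: [-3.1, 3.1], [-0.76, 2.03], [0.27, 2.55], [-1.08, 4.22], [0.17, 2.65], [-2.57, 2.57]. Speed limits (rad/s): [2.79, 2.79, 3.14, 3.14, 3.14, 3.14].

## Interface

Orientations are given as a rotation vector (axis times angle).
In Python, from workcell import r gives the robot as it stands.
- The arm moves only by the tool arm_command, never from a script. Its argument "series" is one flat list of numbers, 6 for each row, row after row: the shift along the world's x, y, z in mm, then the turn, a rotation vector about the world's x, y, z in degrees. A call has 1 to 8 rows; each row is the pose to reach, as a shift and turn from the pose measured when the call began; what a row does not reach only later rows make up. A row lasts 1/12 s, in which the tool goes at most 41.7 mm and 7.16 degrees, less where a joint would pass 70% of its speed; a pose out of reach is approached as far as the arm can. A call with a gripper value outside its range is refused whole. "jaw" is the closure in counts, from 0 (fully open) to 255 (shut), set as the call begins (left out, the last holds). The fingers move at their own pace and stop on an object; the grip force is fixed at half the most. Time passes only in rows, so rows that repeat a pose let the fingers close. It gives the time, the measured TCP pose, the force and the opening at its end, in the units of the state.
- r.get_state(): the state, without advancing time (a new reading comes with each control period).
- r.capture(name): name is "scene" or "top" or "wrist"; returns a dict with "frame" (420x560x3 uint8, red, green, blue), "mtx" (3x3 intrinsics, pixels), "origin" and "attitude" of the camera in the world; the wrist camera has in their place "hand_eye" (4x4, takes a point from camera to tool coordinates, whose origin is the TCP and whose axes are the flange's). Camera axes: x right, y up, looking along -z (the intrinsics and any distortion apply to the point x, -y, -z); pixel columns grow to the right and rows downward; lengths in mm; the calibration is good to about 2 mm. A picture is of the moment at which its call begins: read the wrist's pose just before it. There is no depth.
- r.sign_off(): hands the job in, once; it reports no verdict.
The state is a dict: "clock": time; "joints": joint angles; "qvel": joint speeds; "tau": joint torques, N m; "position": TCP position; "tool_rot": TCP orientation; "ft_force": force on the tool from outside, world axes, zero at the start; "torque": the same for the moment, N m; "grip_width": opening from 0.0 (shut) to 1.0 (fully open).
Only numpy, scipy, OpenCV 4.12 (cv2) and the standard library are available. Lean on these libraries where they do the work, as an engineer would, in place of code of your own. Each camera call takes 0.05 s, during which the arm holds its last target.

## Working session

There is one attempt and no reset: what is moved stays moved. The work goes in short steps, Python scripts to look and compute and a tool call to move; the robot and the scene stay as the last step left them, time stands still between calls to the robot, and variables do not carry over. Pictures are saved under pics/ and viewed, and the job is handed in when it is done.

Besides the shell and the picture viewer there is one more tool, called after ">>>" in YAML: its name, and indented under it one key for each argument. arm_command: Moves the arm, as the interface text tells. Its arguments: {"type":"object","properties":{"series":{"type":"array","items":{"type":"number"}},"jaw":{"type":"number"}},"required":["series"]}

```bash
ls; mkdir -p pics
python3 - <<'E'
from workcell import r
import cv2
s=r.get_state();print(s)
for n in("scene","top","wrist"):
    c=r.capture(n);cv2.imwrite(f"pics/{n}0.png",c["frame"][:,:,::-1])
    print(n,{k:v for k,v in c.items() if k!="frame"})
E
```

```text
pics
{'clock': 0.0, 'joints': array([ 1.01291252e+00,  8.79573377e-02,  1.37231396e+00, -1.46245574e-06,
        1.68361086e+00, -1.03066594e-01]), 'qvel': array([ 4.94184287e-04,  5.39989241e-04,  8.04411747e-04, -8.91001687e-05,
       -4.32880236e-05, -1.15593945e-03]), 'tau': array([-4.87389279e-04, -3.51864266e+01, -3.13276005e+01, -2.15821442e-04,
        1.07709560e-02, -1.66246878e-05]), 'position': array([241.35487501, 493.6975565 , 255.1075117 ]), 'tool_rot': array([-0.70811605, -3.0599846 ,  0.00340168]), 'ft_force': array([-1.20668283, -0.48000183,  0.07144151]), 'torque': array([ 0.0159851 , -0.01256676,  0.0247904 ]), 'grip_width': 0.9996944202804101}
scene {'mtx': array([[408.86042232,   0.        , 281.1822889 ],
       [  0.        , 408.86042232, 203.99927877],
       [  0.        ,   0.        ,   1.        ]]), 'origin': array([1292.20537064,  508.39842018, 1079.12412473]), 'attitude': array([0.4129275 , 0.79240739, 2.00803918])}
top {'mtx': array([[413.02007375,   0.        , 275.66935186],
       [  0.        , 413.02007375, 211.99019967],
       [  0.        ,   0.        ,   1.        ]]), 'origin': array([ 466.27224294,   30.30459341, 1105.98593856]), 'attitude': array([ 0.11855379, -0.07698406, -1.54883521])}
wrist {'mtx': array([[348.8497477 ,   0.        , 280.87394148],
       [  0.        , 348.8497477 , 209.59858858],
       [  0.        ,   0.        ,   1.        ]]), 'hand_eye': array([[ 5.39940682e-04,  9.44557149e-01,  3.28346617e-01,
         8.45705981e+01],
       [ 9.99999834e-01, -4.43328600e-04, -3.69095911e-04,
         2.09227399e-01],
       [-2.03066735e-04,  3.28346761e-01, -9.44557231e-01,
        -1.17361511e+02],
       [ 0.00000000e+00,  0.00000000e+00,  0.00000000e+00,
         1.00000000e+00]])}
```

View pics/scene0.png

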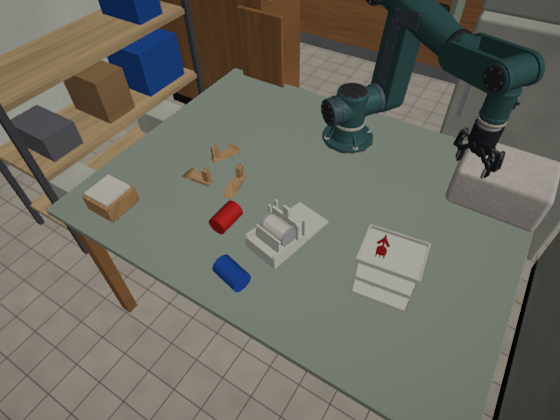

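View pics/top0.png

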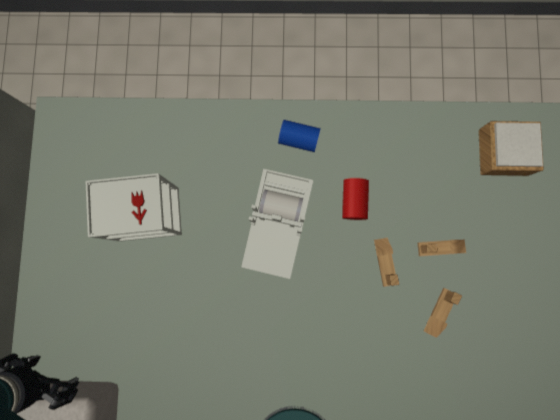

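View pics/wrist0.png

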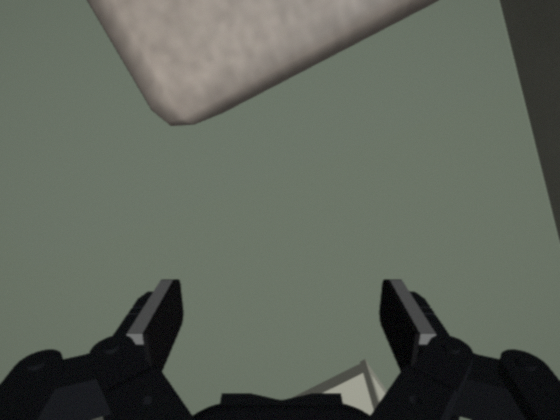

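The top view has image up as world +x and image left as robot left. Three things look like the wedge: (387,262), (442,247) and (443,312). The one at (387,262) is farthest left. Next I'll confirm that in a crop and measure it.

```bash
cat > h.py <<'E'
import numpy as np,cv2
from scipy.spatial.transform import Rotation as R
from workcell import r
def cam(name,st=None):
    st=r.get_state() if st is None else st
    c=r.capture(name)
    if name=="wrist":
        T=np.eye(4);T[:3,:3]=R.from_rotvec(st["tool_rot"]).as_matrix();T[:3,3]=st["position"]
        W=T@c["hand_eye"];A=W[:3,:3];o=W[:3,3]
    else: A=R.from_rotvec(c["attitude"]).as_matrix();o=c["origin"]
    return dict(f=c["frame"],K=c["mtx"],A=A,o=o)
def ray(c,u,v):
    K=c["K"];d=np.array([(u-K[0,2])/K[0,0],-(v-K[1,2])/K[1,1],-1.]);return c["A"]@d
def onz(c,u,v,z):
    d=ray(c,u,v);return c["o"]+d*(z-c["o"][2])/d[2]
def proj(c,p):
    q=c["A"].T@(np.asarray(p,float)-c["o"]);return np.array([c["K"][0,2]+c["K"][0,0]*q[0]/-q[2],c["K"][1,2]-c["K"][1,1]*q[1]/-q[2]])
def tri(*cuv):
    S=np.zeros((3,3));b=np.zeros(3)
    for c,u,v in cuv:
        d=ray(c,u,v);d/=np.linalg.norm(d);P=np.eye(3)-np.outer(d,d);S+=P;b+=P@c["o"]
    return np.linalg.solve(S,b)
def save(c,fn,box=None,k=1,grid=0):
    f=c["f"][:,:,::-1]
    if box: f=f[box[1]:box[3],box[0]:box[2]]
    cv2.imwrite("pics/"+fn,cv2.resize(np.ascontiguousarray(f),None,fx=k,fy=k,interpolation=cv2.INTER_CUBIC))
def st():
    s=r.get_state();print(round(s["clock"],2),s["position"].round(1),s["tool_rot"].round(3),"F",s["ft_force"].round(2),"g",round(s["grip_width"],3),"j",s["joints"].round(2));return s
E
python3 - <<'E'
from h import *
t=cam("top");s=cam("scene")
save(t,"t1.png",(230,160,430,310),4);save(s,"s1.png",(170,130,330,270),5)
for u,v in((387,262),(442,247),(443,312)):print(onz(t,u,v,15))
hsv=cv2.cvtColor(t["f"],cv2.COLOR_RGB2HSV)
m=cv2.inRange(hsv,(8,100,60),(20,255,255))
n,l,stt,cc=cv2.connectedComponentsWithStats(m)
for i in range(1,n):
    if stt[i,4]>40:print(stt[i],cc[i],cv2.minAreaRect(np.argwhere(l==i)[:,::-1].astype(np.float32)))
E
```

```text
[ 476.855715  -232.1585999   15.       ]
[ 518.73282528 -375.15474206   15.        ]
[ 352.78835099 -372.96025626   15.        ]
[ 479  121   64   54 1107] [496.51219512 155.73441734] ((510.5, 147.5), (62.99999237060547, 52.99999237060547), -0.0)
[375 239  24  47 664] [385.81325301 262.08885542] ((386.3653869628906, 261.8269348144531), (47.26398849487305, 15.297059059143066), 78.69007110595703)
[418 240  48  16 582] [441.49312715 247.21821306] ((441.4410705566406, 247.15528869628906), (12.666884422302246, 46.607635498046875), 86.00909423828125)
[425 289  36  48 781] [441.31754161 312.03072983] ((441.9000244140625, 312.7000427246094), (19.230182647705078, 47.85185241699219), 26.56505012512207)
```

View pics/t1.png

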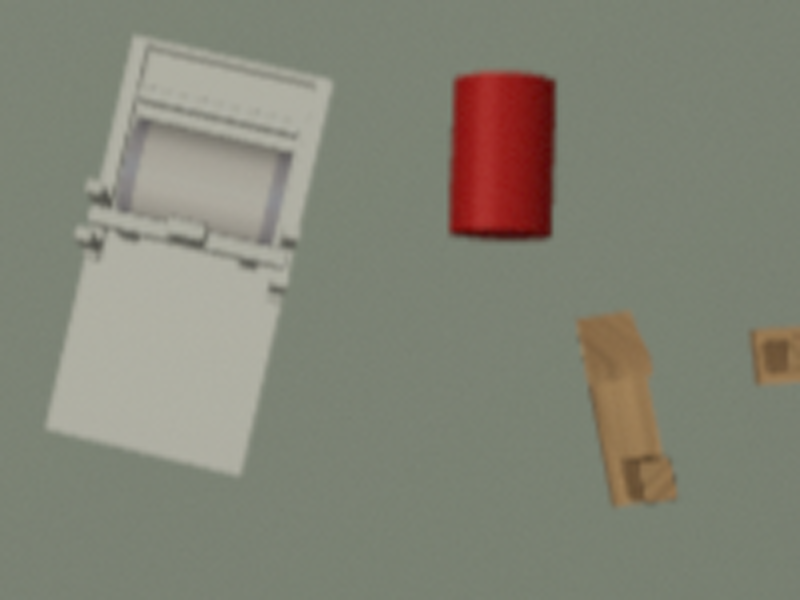

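View pics/s1.png

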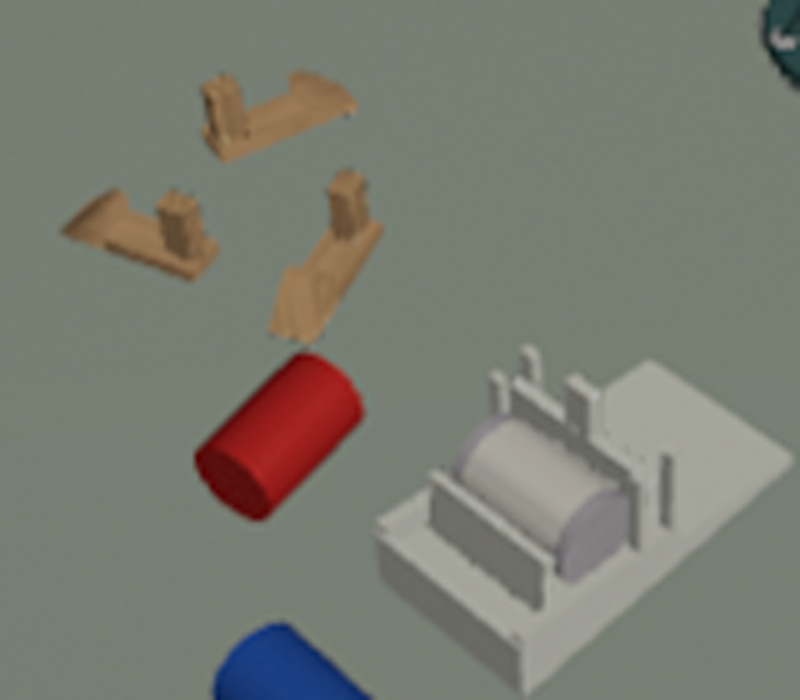

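Crop confirms it: the target's thin end is at px (381,239) and its post is at about (393,280), thin end pointing away from the robot. The tray's gate is at about (278,217). Now to compute the poses.

```bash
cat >> h.py <<'E'
def scr(o,u,v,k): return (o[0]+(u+.5)/k-.5,o[1]+(v+.5)/k-.5)
E
python3 - <<'E'
from h import *
t=cam("top");s=cam("scene")
T=lambda u,v:scr((230,160),u,v,4); S=lambda u,v:scr((170,130),u,v,5)
a=onz(t,*T(578,320),1);b=onz(t,*T(631,313),1);c=onz(t,*T(613,506),12 )
print("wedge thin L,R, rearL",a,b,c, np.linalg.norm(a-b),np.linalg.norm((a-c)[:2]))
m=(a+b)/2; d=a-c; print("yaw from side",np.degrees(np.arctan2(d[1],d[0])), "from end",np.degrees(np.arctan2(b[1]-a[1],b[0]-a[0]))+90)
pt=tri((t,*T(658,479)),(s,*S(350,177)));print("post top tri",pt, "top@62",onz(t,*T(658,479),62),"scene@62",onz(s,*S(350,177),62))
LL=onz(t,*T(45,430),8.5);LR=onz(t,*T(242,476),8.5);UL=onz(t,*T(135,36),58);UR=onz(t,*T(332,80),58)
print("tray",LL,LR,UL,UR)
M1=(LL+LR)/2;M2=(UL+UR)/2;d=M2-M1;print("len(259)",np.linalg.norm(d[:2]),"w",np.linalg.norm(LL-LR),np.linalg.norm(UL-UR),"yaw",np.degrees(np.arctan2(d[1],d[0])),np.degrees(np.arctan2((UL-LL)[1],(UL-LL)[0])),np.degrees(np.arctan2((UR-LR)[1],(UR-LR)[0])),"endyaw",np.degrees(np.arctan2((LR-LL)[1],(LR-LL)[0]))+90)
u=d[:2]/np.linalg.norm(d[:2]);print("origin est",M1[:2]+175*u,M2[:2]-84*u)
print("tab", tri((t,*T(187,230)),(s,*S(585,388))),onz(t,*T(187,230),141))
E
```

```text
wedge thin L,R, rearL [ 535.36128613 -202.23928702    1.        ] [ 540.70471275 -237.29116529    1.        ] [ 414.48509065 -221.49190108   12.        ] 35.45682414263284 122.39982753741211
yaw from side 9.049796599573485 from end 8.66763078614143
post top tri [ 433.55337065 -235.07721474   68.41301239] top@62 [ 433.98183205 -237.88052293   62.        ] scene@62 [ 427.68879577 -238.5063877    62.        ]
tray [455.37676986 149.70795014   8.5       ] [428.26229096  19.26849898   8.5       ] [710.31740044  93.87162592  58.        ] [683.31569393 -33.92909142  58.        ]
len(259) 260.75961574011023 w 133.22779509544227 130.62203300413276 yaw -12.067844963427387 -12.353684148224568 -11.781521524206678 endyaw -11.742856532376123
origin est [612.95215695  47.90101184] [614.67288645  47.53312935]
tab [574.97228094  56.15611423 137.37149335] [574.99304827  55.32487487 141.        ]
```

>>> arm_command:
  series: [10,-38,0,0,0,4,20,-78,0,0,0,8,30,-118,0,0,0,12,41,-158,0,0,0,16,51,-198,0,0,0,20,61,-238,0,0,0,24,72,-278,0,0,0,28,82,-318,0,0,0,32]
  jaw: 0

```text
clock: 1.02
position: [323.4, 174.3, 256.3]
tool_rot: [-0.17, 3.136, -0.0]
ft_force: [1.2, 0.3, 0.1]
grip_width: 0.998
```

>>> arm_command:
  series: [10,-40,0,0,0,0.5,20,-80,0,0,0,1,31,-120,0,0,0,1.5,41,-160,0,0,0,2,51,-200,0,0,0,2.5,61,-240,0,0,0,3,72,-280,0,0,0,3,82,-315,0,0,0,3]

```text
clock: 1.68
position: [405.4, -143.5, 256.5]
tool_rot: [-0.249, 3.13, -0.002]
ft_force: [0.6, 0.9, 0.6]
grip_width: 1.0
```

```bash
python3 -c "
from h import *
s=st();m=R.from_rotvec(s['tool_rot']).as_matrix();print('toolx yaw',np.degrees(np.arctan2(m[1,0],m[0,0])),m[:,2])"
```

```text
1.68 [ 405.4 -143.5  256.5] [-2.49e-01  3.13e+00 -2.00e-03] F [0.63 0.88 0.57] g 1.0 j [-0.47 -0.19  1.63  0.    1.69 -2.2 ]
toolx yaw -170.90611394974513 [ 2.24882288e-03 -8.02866006e-04 -9.99997149e-01]
```

>>> arm_command:
  series: [9,-35,-20,0,0,0,18,-70,-40,0,0,0,26,-93,-60,0,0,0,26,-93,-60,0,0,0,26,-93,-60,0,0,0]

```text
clock: 2.1
position: [430.6, -236.9, 194.4]
tool_rot: [0.245, -3.131, -0.004]
ft_force: [0.8, 2.0, 0.4]
grip_width: 0.998
```

```bash
python3 -c "
from h import *
s=st();c=cam('wrist',s);save(c,'w1.png');print(proj(c,[432,-237,62]))"
```

```text
2.1 [ 430.6 -236.9  194.4] [ 0.245 -3.131 -0.004] F [0.77 1.97 0.39] g 0.998 j [-0.62 -0.02  1.61  0.    1.56 -2.35]
[279.7613952 208.5834913]
```

View pics/w1.png

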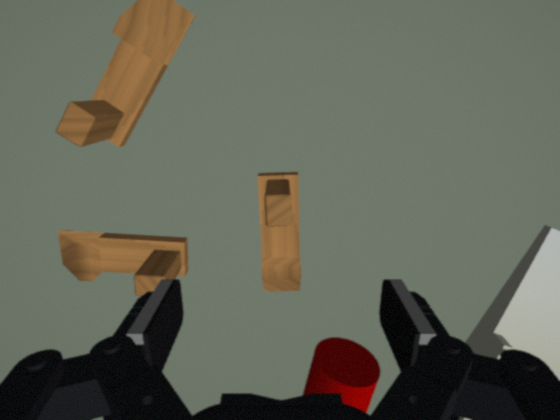

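```bash
python3 -c "
from h import *
s=st();c=cam('wrist',s);save(c,'w2.png',(240,160,320,300),4)
print(onz(c,279,210,62)); a=onz(c,281.5,290.5,1);b=onz(c,278.7,174.5,12);d=a-b;print(a,b,np.degrees(np.arctan2(d[1],d[0])))"
```

```text
2.15 [ 431.1 -236.3  196.1] [-2.480e-01  3.131e+00  1.000e-03] F [-0.13  0.31 -0.32] g 1.003 j [-0.62 -0.02  1.6   0.    1.56 -2.35]
[ 434.7205679  -236.98035715   62.        ]
[ 542.4044329  -217.62565246    1.        ] [ 419.2555864  -239.91675874   12.        ] 10.259986541491628
```

View pics/w2.png

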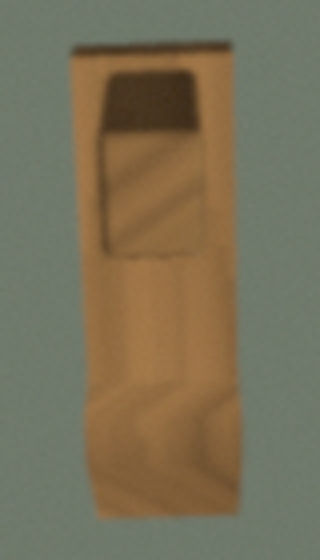

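>>> arm_command:
  series: [3,-0.7,-35,0,0,0.4,3,-0.7,-70,0,0,0.4,3,-0.7,-105,0,0,0.4,3,-0.7,-130,0,0,0.4,3,-0.7,-143,0,0,0.4,3,-0.7,-143,0,0,0.4]

```text
clock: 2.7
position: [433.0, -234.2, 52.1]
tool_rot: [0.264, -3.13, -0.004]
ft_force: [-0.5, 0.6, 0.6]
grip_width: 1.0
```

>>> arm_command:
  series: [0,0,0,0,0,0,0,0,0,0,0,0,0,0,0,0,0,0,0,0,0,0,0,0,0,0,0,0,0,0,0,0,0,0,0,0,0,0,0,0,0,0,0,0,0,0,0,0]
  jaw: 255

```text
clock: 3.37
position: [433.9, -234.9, 53.5]
tool_rot: [-0.263, 3.129, 0.001]
ft_force: [0.4, 0.1, 5.9]
grip_width: 0.222
```

```bash
python3 -c "
from h import *
s=st();c=cam('wrist',s);save(c,'w3.png')"
```

```text
3.37 [ 433.9 -234.9   53.5] [-2.630e-01  3.129e+00  1.000e-03] F [0.44 0.06 5.94] g 0.222 j [-0.61  0.1   1.78  0.    1.27 -2.35]
```

View pics/w3.png

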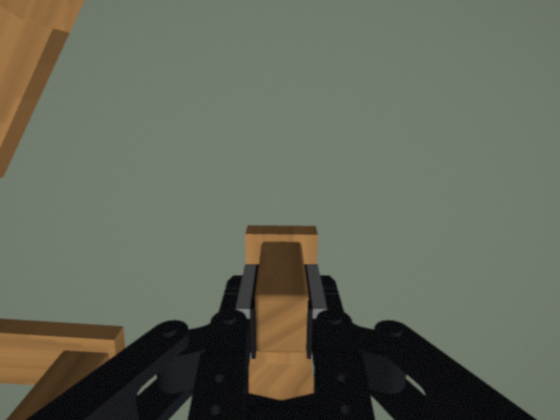

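>>> arm_command:
  series: [0,0,20,0,0,0,0,0,50,0,0,0,0,20,80,0,0,-2,1,58,80,0,0,-6,1,97,80,0,0,-10,2,136,80,0,0,-14,3,175,80,0,0,-18,4,212,80,0,0,-21.6]

```text
clock: 4.08
position: [436.9, -21.0, 132.9]
tool_rot: [0.334, 3.124, 0.001]
ft_force: [0.7, -0.0, -0.9]
grip_width: 0.223
```

>>> arm_command:
  series: [0,30,0,0,0,0,0,60,0,0,0,0,1,90,0,0,0,0,1,108,0,0,0,0,1,108,0,0,0,0,1,108,0,0,0,0]

```text
clock: 4.58
position: [437.3, 87.5, 132.3]
tool_rot: [-0.33, -3.123, -0.0]
ft_force: [-0.2, -0.3, -1.2]
grip_width: 0.223
```

```bash
cat >> h.py <<'E'
def tray(O=(613.8,47.7),yaw=-12.0):
    y=np.radians(yaw);u=np.array([np.cos(y),np.sin(y),0]);v=np.array([-u[1],u[0],0]);z=np.array([0,0,1.])
    a=np.radians(7);return np.array([*O,0.]),u,v,np.cos(a)*u+np.sin(a)*z,-np.sin(a)*u+np.cos(a)*z
def goal(sp,gap,h=53.5,**k):
    O,u,v,e,n=tray(**k);return O+[0,0,30]+sp*e+(h+gap)*n
def Rgoal(yaw=-12.0):  # tool axes: x=-e,z=-n
    O,u,v,e,n=tray(yaw=yaw);return np.c_[-e,np.cross(-n,-e),-n]
def need(sp,gap,**k):
    s=st();g=goal(sp,gap,**k);Rr=R.from_matrix(Rgoal())*R.from_rotvec(s["tool_rot"]).inv()
    print("shift",(g-s["position"]).round(1),"turn deg",np.degrees(Rr.as_rotvec()).round(2),"goal",g.round(1));return s
def where():
    s=r.get_state();O,u,v,e,n=tray();d=s["position"]-O-[0,0,30];print("s_post %.1f y %.1f h(over floor-53.5) %.1f"%(d@e,d@v,d@n-53.5),"F e,v,n",(s["ft_force"]@np.c_[e,v,n]).round(2))
E
python3 -c "
from h import *
need(-173,4)
t=cam('top');save(t,'t2.png',(230,160,430,310),4)
c=cam('wrist');save(c,'w4.png')"
```

```text
4.58 [437.3  87.5 132.3] [-0.33  -3.123 -0.   ] F [-0.18 -0.34 -1.19] g 0.223 j [ 0.07 -0.09  1.79  0.    1.44 -1.29]
shift [  1.7  -2.6 -66.3] turn deg [-1.47 -6.93  0.07] goal [439.   84.9  66. ]
```

View pics/t2.png

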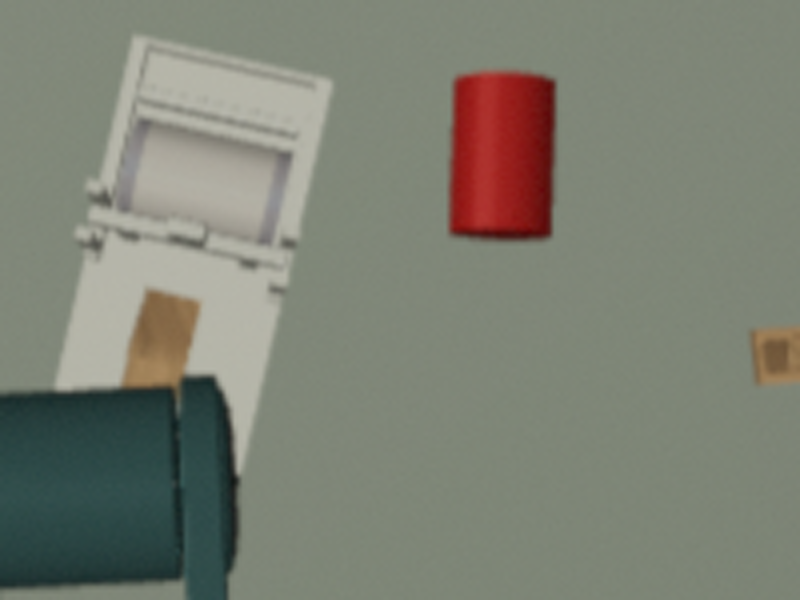

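View pics/w4.png

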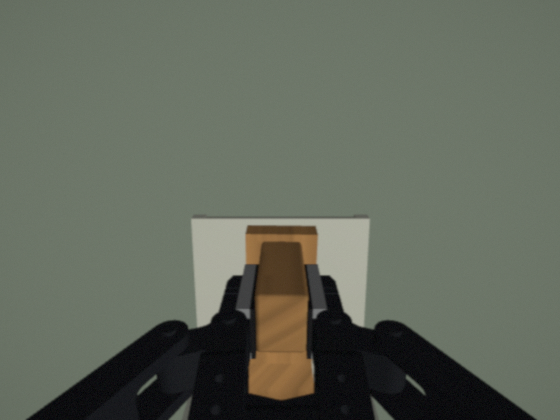

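>>> arm_command:
  series: [2,-1,-15,-0.75,-3.5,0,2,-1,-35,-1.47,-6.93,0,2,-1,-50,-1.47,-6.93,0,2,-1,-60,-1.47,-6.93,0,2,-1,-65,-1.47,-6.93,0,2,-1,-65,-1.47,-6.93,0,2,-1,-65,-1.47,-6.93,0]

```text
clock: 5.27
position: [440.4, 84.8, 68.0]
tool_rot: [0.323, 3.001, -0.019]
ft_force: [0.3, -0.2, -0.8]
grip_width: 0.222
```

```bash
sed -i 's/O=(613.8,47.7)/O=(614.1,49.2)/' h.py; python3 -c "
from h import *
need(-173,0);where()
t=cam('top');save(t,'t3.png',(230,160,430,310),4);t=cam('scene');save(t,'s3.png',(230,150,350,270),5)"
```

```text
5.27 [440.4  84.8  68. ] [ 0.323  3.001 -0.019] F [ 0.34 -0.19 -0.79] g 0.222 j [ 0.09 -0.09  1.94 -0.04  1.17 -1.26]
shift [-0.7  1.5 -6. ] turn deg [-0.02  0.08  0.29] goal [439.8  86.3  62. ]
s_post -171.3 y -1.3 h(over floor-53.5) 5.8 F e,v,n [ 0.27 -0.12 -0.83]
```

View pics/s3.png

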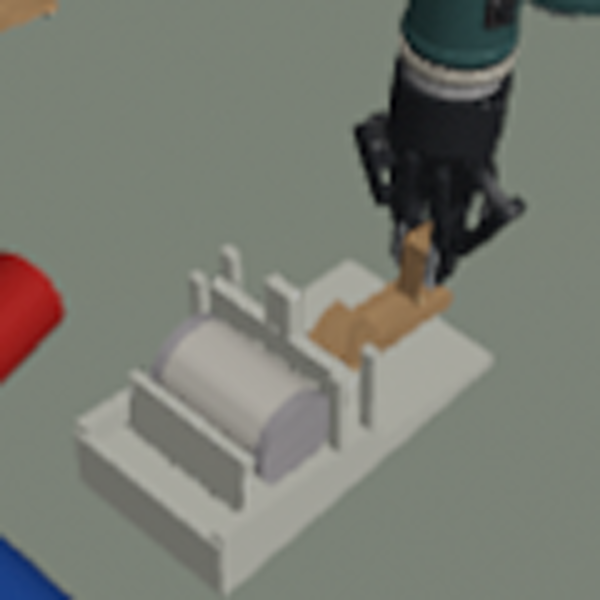

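>>> arm_command:
  series: [0,1,-2,0,0,0,0,1,-4,0,0,0,0,1,-4,0,0,0,0,1,-4,0,0,0]

```text
clock: 5.7
position: [440.9, 86.2, 64.7]
tool_rot: [0.322, 3.0, -0.018]
ft_force: [-1.0, 0.0, -1.2]
grip_width: 0.217
```

```bash
python3 -c "
from h import *
where()"
```

```text
s_post -171.5 y 0.1 h(over floor-53.5) 2.6 F e,v,n [-1.16 -0.21 -1.04]
```

>>> arm_command:
  series: [0,0,-1,0,0,0,0,0,-1,0,0,0,0,0,-1,0,0,0]

```text
clock: 5.95
position: [440.8, 86.2, 63.6]
tool_rot: [0.322, 3.0, -0.019]
ft_force: [0.2, -1.1, -0.8]
grip_width: 0.222
```

```bash
python3 -c "
from h import *
where()"
```

```text
s_post -171.8 y 0.1 h(over floor-53.5) 1.5 F e,v,n [ 0.32 -1.02 -0.81]
```

>>> arm_command:
  series: [0,0,-1,0,0,0,0,0,-1,0,0,0,0,0,-1,0,0,0]

```text
clock: 6.2
position: [440.7, 86.2, 62.5]
tool_rot: [0.322, 3.0, -0.019]
ft_force: [0.4, -0.6, -1.5]
grip_width: 0.226
```

>>> arm_command:
  series: [0,0,-1,0,0,0,0,0,-1,0,0,0,0,0,-1,0,0,0]

```text
clock: 6.45
position: [440.9, 86.2, 62.2]
tool_rot: [0.322, 3.0, -0.018]
ft_force: [-2.2, -0.3, 3.7]
grip_width: 0.224
```

```bash
python3 -c "
from h import *
where()"
```

```text
s_post -171.8 y 0.2 h(over floor-53.5) -0.0 F e,v,n [-1.6  -0.75  3.96]
```

>>> arm_command:
  series: [6,-1.3,1.6,0,0,0,12,-2.6,2.3,0,0,0,18,-3.8,3.1,0,0,0,24,-5.1,3.8,0,0,0,30,-6.4,4.6,0,0,0,36,-7.7,5.3,0,0,0,41,-8.7,6,0,0,0,41,-8.7,6,0,0,0]

```text
clock: 7.12
position: [483.2, 77.2, 68.4]
tool_rot: [0.322, 2.999, -0.018]
ft_force: [-0.1, -0.4, -0.4]
grip_width: 0.222
```

```bash
python3 -c "
from h import *
need(-122,0);where()
t=cam('top');save(t,'t4.png',(230,160,430,310),4);t=cam('scene');save(t,'s4.png',(230,150,350,270),5)"
```

```text
7.12 [483.2  77.2  68.4] [ 0.322  2.999 -0.018] F [-0.12 -0.39 -0.37] g 0.222 j [ 0.06 -0.    1.86 -0.04  1.17 -1.28]
shift [ 6.  -1.5 -0.2] turn deg [-0.02  0.23  0.27] goal [489.3  75.7  68.2]
s_post -128.1 y 0.2 h(over floor-53.5) 0.9 F e,v,n [-0.08 -0.41 -0.36]
```

View pics/s4.png

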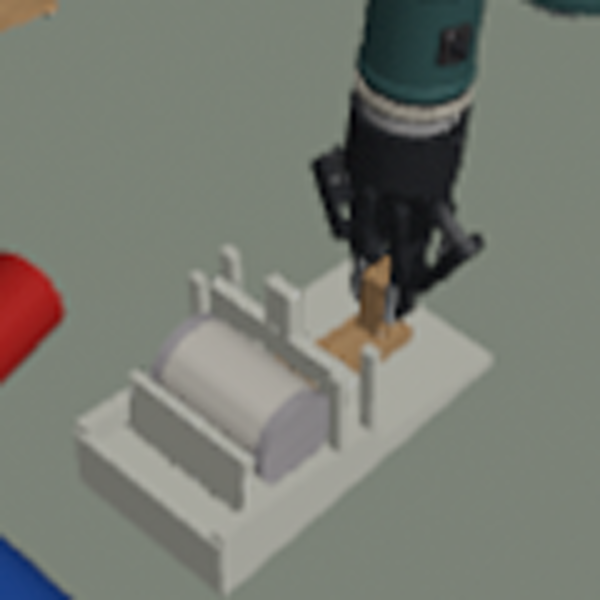

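View pics/t4.png

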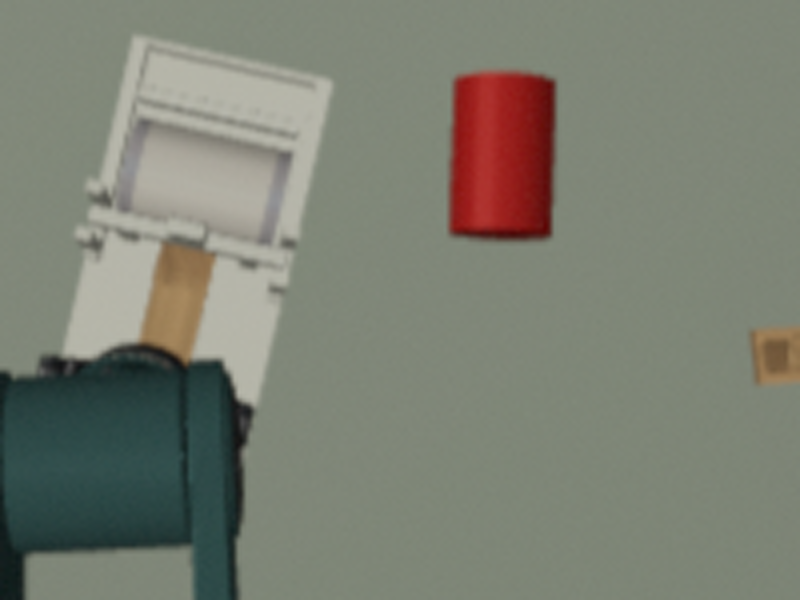

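>>> arm_command:
  series: [3,-0.6,0,0,0,0,6,-1.3,0.1,0,0,0,8,-1.7,0.3,0,0,0,8,-1.7,0.3,0,0,0]

```text
clock: 7.55
position: [490.6, 75.7, 68.5]
tool_rot: [0.322, 2.999, -0.019]
ft_force: [-0.1, -0.5, -1.4]
grip_width: 0.228
```

```bash
python3 -c "
from h import *
where()"
```

```text
s_post -120.7 y 0.2 h(over floor-53.5) 0.1 F e,v,n [-0.16 -0.46 -1.44]
```

>>> arm_command:
  series: [2,-0.4,0.2,0,0,0,4,-0.8,0.4,0,0,0,4,-0.8,0.4,0,0,0]

```text
clock: 7.8
position: [494.2, 74.9, 68.9]
tool_rot: [0.322, 3.001, -0.018]
ft_force: [-3.8, 0.2, 2.0]
grip_width: 0.223
```

```bash
python3 -c "
from h import *
where()"
```

```text
s_post -117.0 y 0.2 h(over floor-53.5) 0.0 F e,v,n [-3.5  -0.61  2.4 ]
```

>>> arm_command:
  series: [1,-0.2,0.4,0,0,0,2,-0.4,0.5,0,0,0,2,-0.4,0.5,0,0,0]

```text
clock: 8.05
position: [496.4, 74.5, 69.2]
tool_rot: [0.322, 3.001, -0.019]
ft_force: [-1.1, 0.2, -1.7]
grip_width: 0.223
```

```bash
python3 -c "
from h import *
where()"
```

```text
s_post -114.7 y 0.3 h(over floor-53.5) 0.0 F e,v,n [-1.31  0.01 -1.53]
```

>>> arm_command:
  series: [1,-0.2,0.1,0,0,0,2,-0.4,0.2,0,0,0,2,-0.4,0.2,0,0,0]

```text
clock: 8.3
position: [498.6, 74.1, 69.4]
tool_rot: [0.322, 3.0, -0.019]
ft_force: [-2.6, -0.4, 0.6]
grip_width: 0.221
```

```bash
python3 -c "
from h import *
where()"
```

```text
s_post -112.5 y 0.3 h(over floor-53.5) 0.0 F e,v,n [-2.37 -0.92  0.86]
```

>>> arm_command:
  series: [1,-0.2,0.2,0,0,0,2,-0.4,0.3,0,0,0,2,-0.4,0.3,0,0,0]

```text
clock: 8.55
position: [501.0, 73.6, 69.7]
tool_rot: [0.322, 2.999, -0.019]
ft_force: [-1.5, -0.2, 0.1]
grip_width: 0.222
```

```bash
python3 -c "
from h import *
where()
t=cam('top');save(t,'t5.png',(240,165,320,240),8)"
```

```text
s_post -110.0 y 0.3 h(over floor-53.5) 0.0 F e,v,n [-1.42 -0.5   0.27]
```

View pics/t5.png

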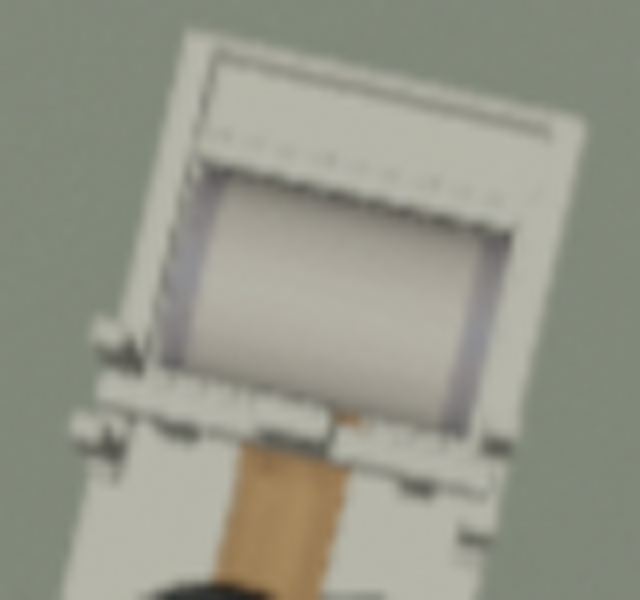

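>>> arm_command:
  series: [0.5,-0.1,0.1,0,0,0,1,-0.2,0.1,0,0,0,1,-0.2,0.1,0,0,0]

```text
clock: 8.85
position: [502.0, 73.4, 69.9]
tool_rot: [0.322, 3.0, -0.019]
ft_force: [-3.7, 0.7, 1.7]
grip_width: 0.224
```

>>> arm_command:
  series: [0.5,-0.1,0.1,0,0,0,1,-0.2,0.1,0,0,0,1,-0.2,0.1,0,0,0]

```text
clock: 9.1
position: [503.0, 73.2, 70.0]
tool_rot: [0.322, 3.0, -0.019]
ft_force: [-4.0, 1.4, 1.7]
grip_width: 0.223
```

>>> arm_command:
  series: [0.5,-0.1,0.1,0,0,0,1,-0.2,0.1,0,0,0,1,-0.2,0.1,0,0,0]

```text
clock: 9.35
position: [503.0, 73.2, 70.0]
tool_rot: [0.322, 3.002, -0.019]
ft_force: [-7.3, 1.4, 3.4]
grip_width: 0.227
```

```bash
python3 -c "
from h import *
where()"
```

```text
s_post -107.9 y 0.3 h(over floor-53.5) 0.0 F e,v,n [-6.96 -0.12  4.29]
```

>>> arm_command:
  series: [0.8,-0.2,0.4,0,0,0,1.2,-0.3,0.4,0,0,0,1.2,-0.3,0.4,0,0,0]

```text
clock: 9.6
position: [503.1, 73.1, 70.1]
tool_rot: [0.323, 3.005, -0.018]
ft_force: [-7.9, 1.9, 3.1]
grip_width: 0.221
```

```bash
python3 -c "
from h import *
where()"
```

```text
s_post -107.8 y 0.3 h(over floor-53.5) 0.1 F e,v,n [-7.7   0.26  4.05]
```

>>> arm_command:
  series: [1.0,-0.2,0.7,0,0,0,1.4,-0.3,0.9,0,0,0,1.4,-0.3,0.9,0,0,0,1.4,-0.3,0.9,0,0,0]

```text
clock: 9.93
position: [503.3, 73.1, 70.5]
tool_rot: [0.323, 3.008, -0.018]
ft_force: [-8.2, 1.7, 2.9]
grip_width: 0.225
```

```bash
python3 -c "
from h import *
where()"
```

```text
s_post -107.6 y 0.3 h(over floor-53.5) 0.5 F e,v,n [-7.93 -0.05  3.88]
```

>>> arm_command:
  series: [1.0,-0.2,0.2,-0.1,-0.5,0,1.4,-0.3,0.2,-0.2,-1,0,1.4,-0.3,0.2,-0.2,-1,0,1.4,-0.3,0.2,-0.2,-1,0]

```text
clock: 10.27
position: [503.2, 73.0, 70.0]
tool_rot: [0.321, 2.994, -0.021]
ft_force: [-6.3, 1.5, 2.9]
grip_width: 0.226
```

```bash
python3 -c "
from h import *
need(-107.6,0);where();print(r.get_state()['torque'])"
```

```text
10.27 [503.2  73.   70. ] [ 0.321  2.994 -0.021] F [-6.3   1.46  2.9 ] g 0.226 j [ 0.05  0.03  1.81 -0.04  1.17 -1.29]
shift [ 0.1 -0.2  0. ] turn deg [0.09 0.49 0.25] goal [503.3  72.8  70. ]
s_post -107.7 y 0.2 h(over floor-53.5) -0.0 F e,v,n [-6.06  0.12  3.66]
[0.27460228 1.45468321 0.00612066]
```

>>> arm_command:
  series: [1.2,-0.3,0.6,0,0,0,1.8,-0.4,0.9,0,0,0,1.8,-0.4,0.9,0,0,0,1.8,-0.4,0.9,0,0,0]

```text
clock: 10.6
position: [503.2, 72.9, 70.0]
tool_rot: [0.322, 2.999, -0.021]
ft_force: [-7.6, 0.6, 2.3]
grip_width: 0.227
```

```bash
python3 -c "
from h import *
need(-107.6,0);where();print(r.get_state()['torque'])"
```

```text
10.6 [503.2  72.9  70. ] [ 0.322  2.999 -0.021] F [-7.63  0.64  2.27] g 0.227 j [ 0.05  0.04  1.81 -0.04  1.17 -1.29]
shift [ 0.  -0.2 -0. ] turn deg [0.06 0.23 0.25] goal [503.3  72.8  70. ]
s_post -107.7 y 0.2 h(over floor-53.5) 0.0 F e,v,n [-7.27 -0.96  3.18]
[0.38568078 1.29311795 0.04020729]
```

>>> arm_command:
  series: [1.8,-0.4,1.0,0,-0.3,0,2.4,-0.5,1.5,-0.1,-0.4,0,2.4,-0.5,1.5,-0.1,-0.4,0,2.4,-0.5,1.5,-0.1,-0.4,0]

```text
clock: 10.93
position: [503.3, 72.9, 70.0]
tool_rot: [0.321, 2.998, -0.022]
ft_force: [-7.9, 2.1, 1.0]
grip_width: 0.225
```

```bash
python3 -c "
from h import *
need(-107.6,0);where();print(r.get_state()['torque'])
t=cam('top');save(t,'t6.png',(240,165,320,240),8);t=cam('scene');save(t,'s6.png',(230,150,350,270),5)"
```

```text
10.93 [503.3  72.9  70. ] [ 0.321  2.998 -0.022] F [-7.95  2.06  1.02] g 0.225 j [ 0.05  0.04  1.81 -0.04  1.17 -1.29]
shift [ 0.  -0.1 -0. ] turn deg [0.11 0.28 0.24] goal [503.3  72.8  70. ]
s_post -107.6 y 0.1 h(over floor-53.5) 0.0 F e,v,n [-8.01  0.36  2.01]
[0.45180679 1.45383725 0.05182846]
```

View pics/s6.png

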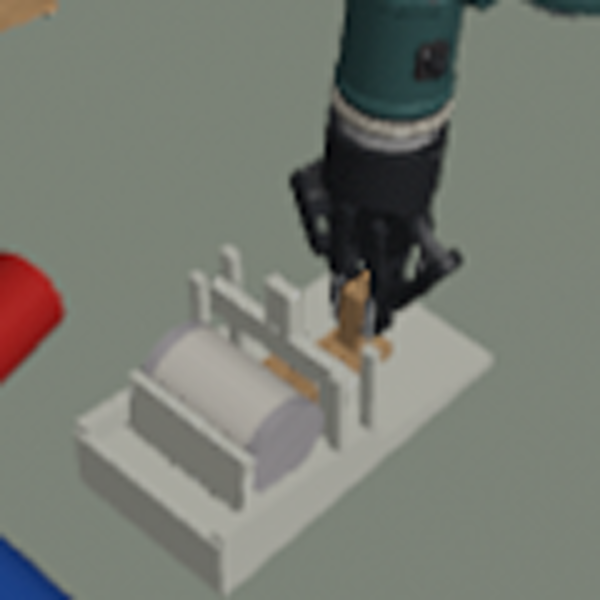

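View pics/t6.png

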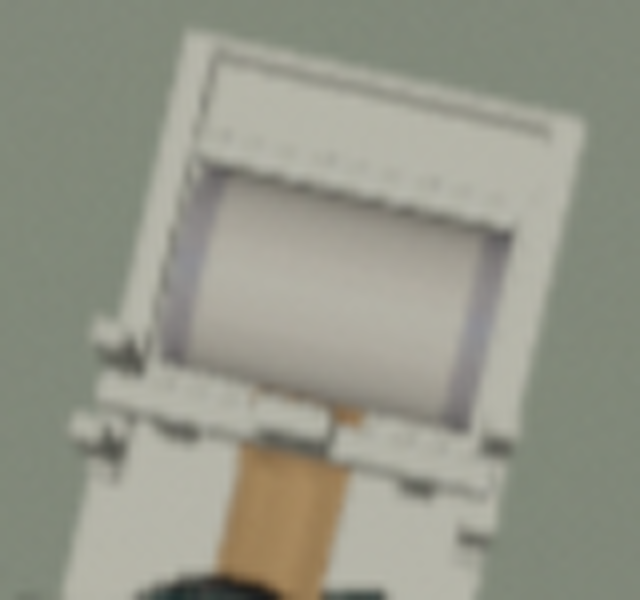

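>>> arm_command:
  series: [2.0,-0.4,1.4,0,-0.2,0,2.5,-0.5,1.8,0,-0.3,0,3.0,-0.6,2.0,0,-0.3,0,3.0,-0.6,2.0,0,-0.3,0,3.0,-0.6,2.0,0,-0.3,0,3.0,-0.6,2.0,0,-0.3,0]

```text
clock: 11.53
position: [503.3, 72.8, 70.2]
tool_rot: [0.321, 3.0, -0.021]
ft_force: [-9.8, 2.5, 2.0]
grip_width: 0.228
```

```bash
python3 -c "
from h import *
need(-107.6,0);where();print(r.get_state()['torque'])"
```

```text
11.53 [503.3  72.8  70.2] [ 0.321  3.    -0.021] F [-9.8  2.5  2. ] g 0.228 j [ 0.05  0.04  1.81 -0.04  1.17 -1.29]
shift [-0.1 -0.  -0.2] turn deg [0.06 0.14 0.23] goal [503.3  72.8  70. ]
s_post -107.5 y 0.0 h(over floor-53.5) 0.2 F e,v,n [-9.79  0.4   3.22]
[0.37495778 1.55376643 0.06276823]
```

>>> arm_command:
  series: [3.0,-0.6,1.8,0,-0.3,0,3.0,-0.6,1.8,0,-0.3,0,3.0,-0.6,1.8,0,-0.3,0,3.0,-0.6,1.8,0,-0.3,0,3.0,-0.6,1.8,0,-0.3,0,3.0,-0.6,1.6,0,-0.3,0,2.5,-0.5,1.2,0,-0.2,0,2,-0.4,0.8,0,-0.1,0]

```text
clock: 12.2
position: [503.3, 72.8, 70.1]
tool_rot: [0.321, 3.004, -0.021]
ft_force: [-9.5, 0.8, 4.2]
grip_width: 0.221
```

```bash
python3 -c "
from h import *
need(-107.6,0);where();print(r.get_state()['torque'])"
```

```text
12.2 [503.3  72.8  70.1] [ 0.321  3.004 -0.021] F [-9.47  0.82  4.23] g 0.221 j [ 0.05  0.04  1.81 -0.04  1.18 -1.29]
shift [-0.1 -0.  -0.1] turn deg [ 0.03 -0.04  0.21] goal [503.3  72.8  70. ]
s_post -107.5 y 0.0 h(over floor-53.5) 0.1 F e,v,n [-8.85 -1.17  5.35]
[ 0.31075823  1.16579844 -0.04448068]
```

>>> arm_command:
  series: [1.2,-0.2,0.3,0,0,0,1,-0.2,0.2,0,0,0,0.5,-0.1,0.1,0,0,0,0,0,0,0,0,0,0,0,0,0,0,0,0,0,0,0,0,0]
  jaw: 0

```text
clock: 12.7
position: [503.7, 72.7, 70.3]
tool_rot: [0.321, 3.003, -0.02]
ft_force: [-0.1, 0.5, -0.5]
grip_width: 0.999
```

```bash
python3 -c "
from h import *
where();st()
c=cam('wrist');save(c,'w7.png');t=cam('top');save(t,'t7.png',(240,165,320,240),8)"
```

```text
s_post -107.1 y 0.0 h(over floor-53.5) 0.3 F e,v,n [-0.25  0.45 -0.46]
12.7 [503.7  72.7  70.3] [ 0.321  3.003 -0.02 ] F [-0.09  0.47 -0.49] g 0.999 j [ 0.05  0.04  1.81 -0.04  1.18 -1.29]
```

View pics/w7.png

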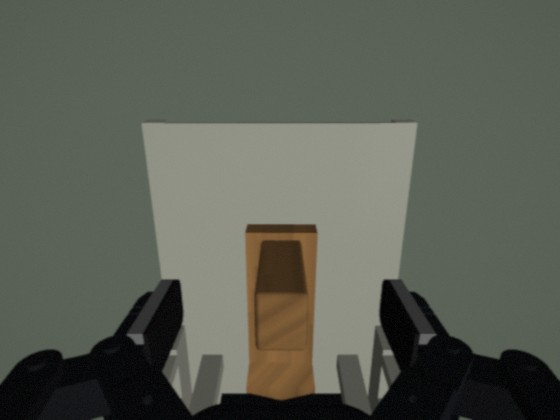

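View pics/t7.png

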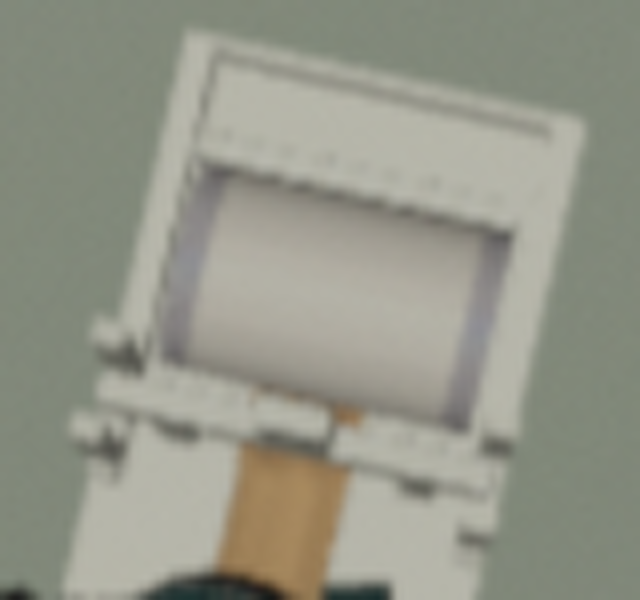

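>>> arm_command:
  series: [-2.5,0.5,20,0,0,0,-6,1.2,50,0,0,0,-10,2,85,0,0,0,-14,3,120,0,0,0,-18,4,155,0,0,0,-5,2,160,1.47,6.93,0,20,-4,160,1.47,6.93,0,20,-4,160,1.47,6.93,0]

```text
clock: 13.47
position: [527.3, 67.5, 231.4]
tool_rot: [0.336, 3.12, -0.002]
ft_force: [-0.1, 0.0, -0.9]
grip_width: 0.999
```

```bash
python3 -c "
from h import *
s=st();c=cam('wrist',s);save(c,'w8.png');print(proj(c,[576,56.3,141]));t=cam('scene');save(t,'s8.png',(230,150,350,270),5)"
```

```text
13.47 [527.3  67.5 231.4] [ 3.36e-01  3.12e+00 -2.00e-03] F [-0.14  0.03 -0.93] g 0.999 j [ 0.02  0.05  1.46 -0.    1.63 -1.33]
[279.71529643 294.38743681]
```

View pics/w8.png

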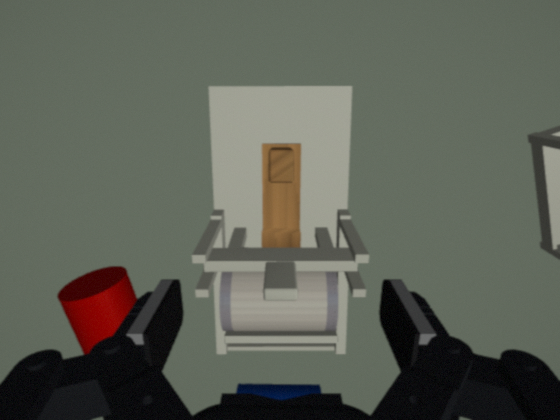

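View pics/s8.png

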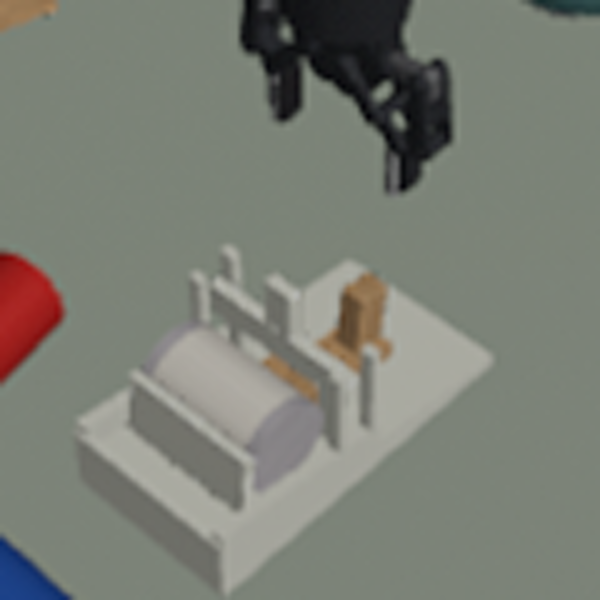

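>>> arm_command:
  series: [25,-6,0,0,0,0,48.7,-11.2,-5,0,0,0,48.7,-11.2,-20,0,0,0,48.7,-11.2,-50,0,0,0,48.7,-11.2,-80,0,0,0,48.7,-11.2,-100,0,0,0,48.7,-11.2,-100,0,0,0,48.7,-11.2,-100,0,0,0]

```text
clock: 14.23
position: [570.6, 57.6, 127.9]
tool_rot: [-0.334, -3.116, 0.002]
ft_force: [-0.3, -0.7, -0.3]
grip_width: 1.004
```

```bash
python3 -c "
from h import *
s=st();c=cam('wrist',s);save(c,'w9.png')"
```

```text
14.23 [570.6  57.6 127.9] [-3.340e-01 -3.116e+00  2.000e-03] F [-0.31 -0.69 -0.33] g 1.004 j [ 0.    0.2   1.5  -0.    1.45 -1.36]
```

View pics/w9.png

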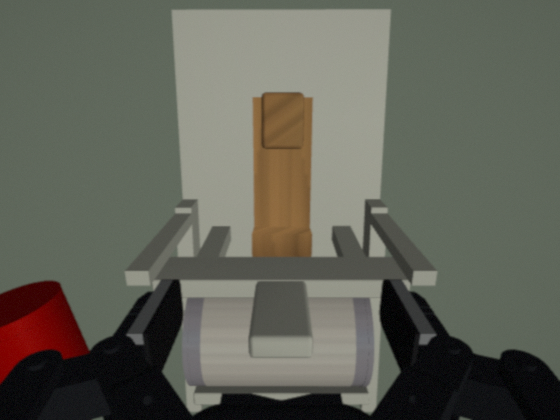

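>>> arm_command:
  series: [5,-1.2,3,0,0,0,5,-1.2,3,0,0,0,5,-1.2,3,0,0,0]

```text
clock: 14.53
position: [578.6, 56.3, 135.7]
tool_rot: [0.335, 3.122, -0.001]
ft_force: [-0.2, 0.4, 0.1]
grip_width: 0.998
```

```bash
python3 -c "
from h import *
s=st();c=cam('wrist',s);print(onz(c,281,345,141));save(c,'w10.png')"
```

```text
14.53 [578.6  56.3 135.7] [ 3.350e-01  3.122e+00 -1.000e-03] F [-0.2   0.35  0.14] g 0.998 j [-0.    0.21  1.48 -0.    1.46 -1.36]
[589.22050907  54.30310762 141.        ]
```

View pics/w10.png

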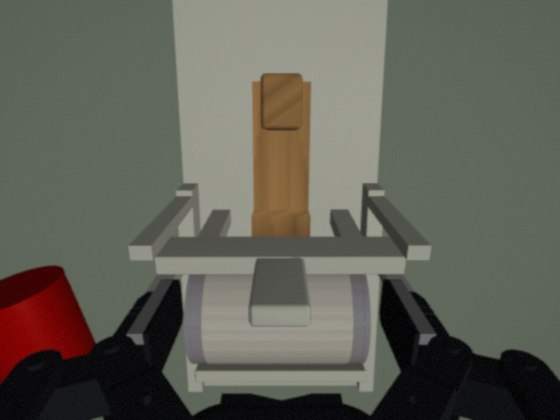

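>>> arm_command:
  series: [-2,0,-4,0,0,0,-2,0,-4,0,0,0,-2,0,-4,0,0,0,-2,0,-4,0,0,0]

```text
clock: 14.92
position: [576.0, 56.4, 130.9]
tool_rot: [0.335, 3.123, -0.001]
ft_force: [-0.3, 0.8, 0.5]
grip_width: 0.997
```

```bash
python3 -c "
from h import *
s=st();c=cam('wrist',s);print(proj(c,[576,56.3,141]));save(c,'w11.png',(200,200,360,420),3)
m=R.from_rotvec(s['tool_rot']).as_matrix();
"
```

```text
14.92 [576.   56.4 130.9] [ 3.350e-01  3.123e+00 -1.000e-03] F [-0.31  0.76  0.47] g 0.997 j [-0.    0.21  1.49 -0.    1.45 -1.36]
[280.12694222 330.17737276]
```

View pics/w11.png

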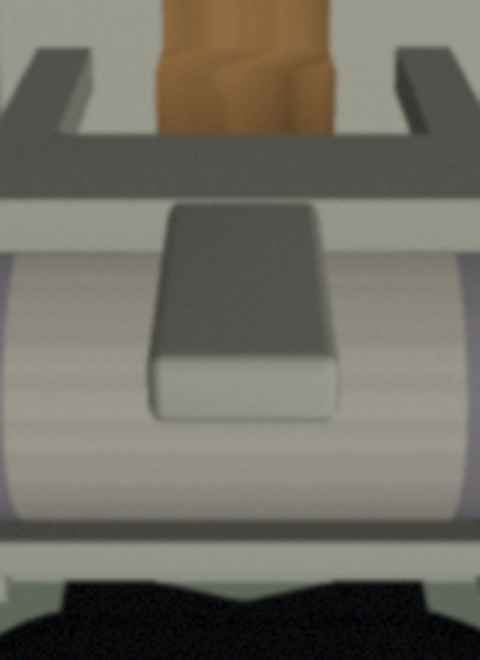

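>>> arm_command:
  series: [0,0,0,0,0,0,0,0,0,0,0,0,0,0,0,0,0,0,0,0,0,0,0,0,0,0,0,0,0,0,0,0,0,0,0,0,0,0,0,0,0,0]
  jaw: 255

```text
clock: 15.55
position: [576.0, 56.2, 131.2]
tool_rot: [0.335, 3.123, -0.001]
ft_force: [-0.9, 0.4, 1.0]
grip_width: 0.268
```

>>> arm_command:
  series: [0,0,3,0,0,0,0,0,7,0,0,0,0,0,12,0,0,0,0,0,16,0,0,0,0,0,20,0,0,0,0,0,20,0,0,0]

```text
clock: 16.05
position: [576.0, 56.2, 152.3]
tool_rot: [0.335, 3.123, -0.001]
ft_force: [-0.4, -0.4, -0.5]
grip_width: 0.271
```

```bash
python3 -c "
from h import *
s=st();t=cam('top');save(t,'t12.png',(240,165,320,240),8);t=cam('scene');save(t,'s12.png',(230,150,350,270),5)"
```

```text
16.05 [576.   56.2 152.3] [ 3.350e-01  3.123e+00 -1.000e-03] F [-0.39 -0.35 -0.47] g 0.271 j [-0.    0.19  1.46 -0.    1.49 -1.36]
```

View pics/s12.png

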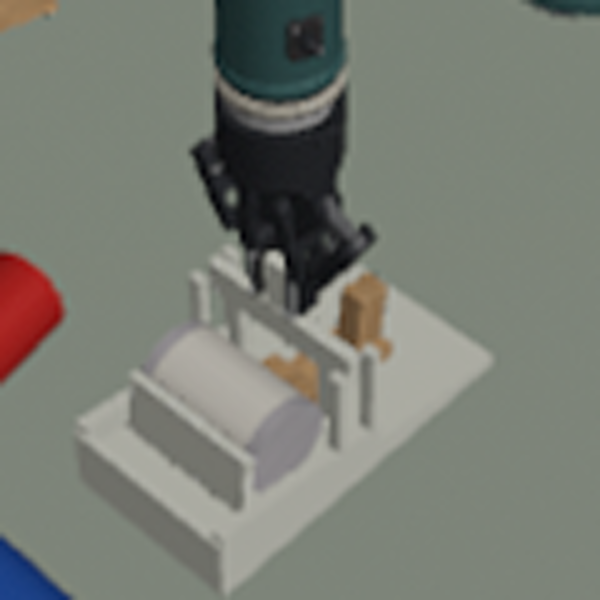

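>>> arm_command:
  series: [0,0,8,0,0,0,0,0,16,0,0,0,0,0,24,0,0,0,0,0,32,0,0,0,0,0,40,0,0,0,0,0,47,0,0,0,0,0,53,0,0,0,0,0,54,0,0,0]

```text
clock: 16.82
position: [576.0, 56.2, 207.9]
tool_rot: [0.335, 3.122, -0.001]
ft_force: [-0.2, 0.1, -4.0]
grip_width: 0.268
```

>>> arm_command:
  series: [0,0,1.5,0,0,0,0,0,3,0,0,0,0,0,3,0,0,0,0,0,3,0,0,0]

```text
clock: 17.15
position: [576.0, 56.2, 211.1]
tool_rot: [0.335, 3.122, -0.001]
ft_force: [0.6, -0.1, -2.8]
grip_width: 0.272
```

>>> arm_command:
  series: [0,0,1,0,0,0,0,0,2,0,0,0,0,0,2,0,0,0,0,0,2,0,0,0]

```text
clock: 17.48
position: [575.9, 56.2, 211.2]
tool_rot: [-0.335, -3.124, 0.002]
ft_force: [5.4, -0.1, -13.6]
grip_width: 0.274
```

```bash
python3 -c "
from h import *
s=st();t=cam('scene');save(t,'s13.png',(230,150,350,270),5)"
```

```text
17.48 [575.9  56.2 211.2] [-3.350e-01 -3.124e+00  2.000e-03] F [  5.42  -0.13 -13.62] g 0.274 j [-0.    0.16  1.37 -0.    1.6  -1.36]
```

View pics/s13.png

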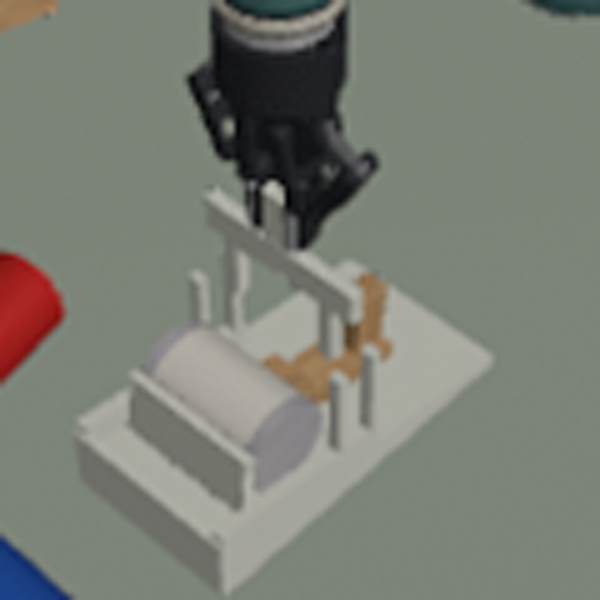

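At the top of its travel, 80 mm up with the upper stop felt. Next I relax the arm, open the jaws and retreat straight up.

>>> arm_command:
  series: [0,0,0,0,0,0,0,0,0,0,0,0]

```text
clock: 17.7
position: [575.9, 56.2, 211.2]
tool_rot: [-0.335, -3.123, 0.002]
ft_force: [3.0, -0.2, -7.6]
grip_width: 0.27
```

>>> arm_command:
  series: [0,0,0,0,0,0,0,0,0,0,0,0,0,0,0,0,0,0,0,0,0,0,0,0,0,0,0,0,0,0,0,0,0,0,0,0]
  jaw: 0

```text
clock: 18.2
position: [576.0, 56.2, 211.9]
tool_rot: [0.335, 3.123, -0.001]
ft_force: [0.2, -0.0, -0.3]
grip_width: 1.0
```

>>> arm_command:
  series: [0,0,10,0,0,0,0,0,30,0,0,0,0,0,60,0,0,0,0,0,90,0,0,0,-30,0,100,0,0,0,-60,0,100,0,0,0,-90,0,100,0,0,0,-100,0,100,0,0,0]

```text
clock: 18.87
position: [473.3, 56.4, 314.1]
tool_rot: [0.334, 3.121, -0.001]
ft_force: [0.8, -0.1, 0.7]
grip_width: 1.0
```

>>> arm_command:
  series: [-35,0,0,0,0,0,-70,0,0,0,0,0,-100,0,0,0,0,0,-100,0,0,0,0,0]

```text
clock: 19.2
position: [369.8, 56.7, 315.8]
tool_rot: [0.333, 3.12, -0.0]
ft_force: [0.7, -0.4, 0.1]
grip_width: 1.002
```

```bash
python3 -c "
from h import *
s=st();t=cam('scene');save(t,'s14.png',(230,150,350,270),5);t=cam('top');save(t,'t14.png',(230,160,330,285),5)
c=cam('wrist');save(c,'w14.png')"
```

```text
19.2 [369.8  56.7 315.8] [ 0.333  3.12  -0.   ] F [ 0.72 -0.38  0.12] g 1.002 j [ 0.   -0.32  1.62 -0.    1.84 -1.36]
```

View pics/s14.png

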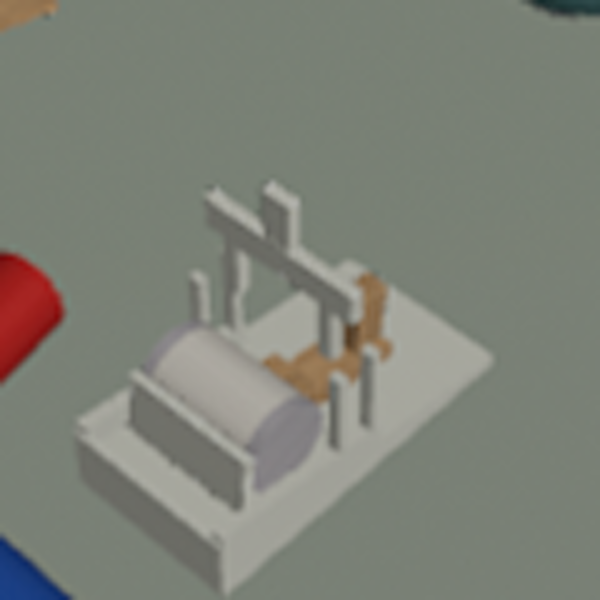

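View pics/t14.png

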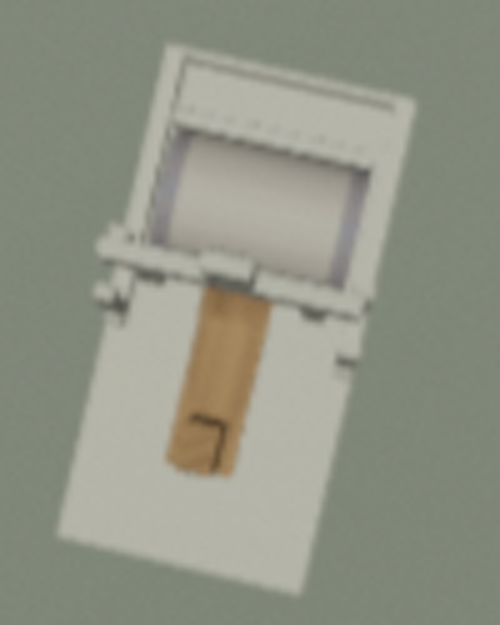

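```bash
python3 -c "
from h import *
s=cam('scene');t=cam('top')
print('tab top', tri((s,*scr((230,150),282,190,5)),(t,*scr((230,160),229,264,5))))
old=cv2.imread('pics/s14.png');save(s,'s15.png',(230,150,350,270),5);print('diff',np.abs(cv2.imread('pics/s15.png').astype(int)-old).max())
print(r.sign_off())"
```

```text
tab top [575.59556406  55.90137001 223.99211452]
diff 5
the job is handed in; nothing more can be done
None
```

The task is done and handed in at about 19 s of the 69 s allowed. There was no verdict to read back.

**Wedge:** I took the leftmost of the three look-alikes and slid it thin end first through the arch. It moved the can about 7 mm uphill until the can met the back stop. I then pushed with about 8–10 N for over a second; the tool itself bore down with only 2–5 N. I let go, and neither wedge nor can shifted visibly.

**Gate:** I lifted it by the tab for about 80 mm, until I felt the upper stop (13.6 N briefly), then let go and backed the arm well clear.

**Last checks:**
- **Gate height:** the tab top measured about 224 mm in the two fixed views, against 221 expected. That is within the camera error, so the gate is at the top.
- **At rest:** two scene pictures in a row were the same apart from noise. The can sits against the stop, with the wedge lying flat on the tray's middle line.
- **Not measured:** I could not see the wedge-to-can force directly, so I judged it from the wrist force readings, which are noisy by about 1 N. I did not measure the rack items at the end, but the arm stayed clear of them.

One check disagreed: while approaching the tab, one position reading was about 5 mm off because the arm was still settling. I took a new picture and corrected it before closing the jaws.

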